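# Put the sugar jar away in the drawer under the spice shelf

## Task

Pull the drawer under the little spice shelf open by at least 12 cm, then stand the squat glass jar with the wooden lid upright inside it and leave the drawer open. The jar is thin glass: grip it gently, with a gripping force of no more than 25 N, and set it down rather than dropping it. Leave the other jars and the shaker standing where they are.

Things in the scene. Friction and masses are not known exactly. Their poses are not given: they have to be found in the camera images.
- unit_drawer0 (a joint): The only drawer of the wooden spice unit: its opening in m, 0 closed, 0.166 at the stop; it slides towards the robot along the unit's -x axis with about 1 N of friction. It starts shut or up to 12 mm open.
- unit: Fixed wooden spice unit; place and yaw vary. Drawer box 240 (x) by 220 (y), 125 high, an open shelf on it: a board at z = 240 to 252 mm (side rims to 272) that reaches from x = -140 to +120 mm, 20 past the drawer front, hanging nearly over the handle. A tool pointing straight down hits it; one leaning back 25 to 45 degrees clears it. Origin: centre of the underside; x into the unit, z up.
- unit_drawer0_handle (a point): Middle of the drawer's dark steel bar handle: a horizontal round bar 11 mm thick, 110 mm long, its axis 35 mm in front of the drawer front, 87 mm above the worktop and 153 mm below the shelf board; two 8 mm posts 47 mm either side of the middle. Moves with the drawer. Axes as the unit's: x into the unit, y along the bar, z up.
- drawer_floor (a point): Centre of the drawer's empty inner floor, 22 mm above the worktop; moves with the drawer, axes as the unit's. Inside 195 (x) by 178 mm (y): the inner face of the front is at x = -97, its outer face at -118 mm, its top 113 mm above the worktop; side walls 6 thick, 81 mm high above the floor. Shut, it lies 1 mm in front of the unit's centre.
- jar: The jar to put away: squat glass jar with a flat wooden lid, round, 59 mm across (lid 59), 78 mm high, about 0.16 kg; the widest and lowest of the three things standing on the worktop left of the unit. Origin: centre of its underside, z up along its axis.
- shaker: Salt shaker with a domed perforated metal top, 44 mm across, 90 mm high; stays where it is. Origin: centre of its underside, z up.
- slim_jar: Slim glass jar with a flat steel cap, 43 mm across, 108 mm high; stays where it is. Origin: centre of its underside, z up.
- tall_jar_a: Glass spice jar with a black cap on the unit's upper board, 49 mm across, 124 mm high; stays. Origin: centre of its underside, z up.
- tall_jar_b: The other glass spice jar with a black cap on the upper board, 49 mm across, 124 mm high; stays. Origin: centre of its underside, z up.
Not all that is in view belongs to the job. Leave any blue look-alike of the jar alone.

How it is judged:
On the way:
1. the drawer is pulled open by 12 cm or more, with the jar not yet in it (value of joint unit_drawer0 above 0.118 m and horizontal distance between jar and drawer_floor above 0.13 m), for 0.2 s.
At the end, for the whole second after the job is handed in: The drawer is still open by at least 11 cm and the jar stands upright (within 0.15 rad), let go and at rest, on the drawer's floor, anywhere inside its walls (value of joint unit_drawer0 above 0.11 m and x of jar in the frame of drawer_floor between -0.1 and 0.1 m and y of jar in the frame of drawer_floor between -0.09 and 0.09 m and z of jar in the frame of drawer_floor between -0.006 and 0.012 m and angle between jar's own z axis and vertical below 0.15 rad and linear speed of jar below 0.02 m/s and contact force between jar and the fingers below 0.1 N); the robot touches nothing.
It fails at once if the jar is squeezed with more than about 25 N of gripping force (55 N summed over both fingers) (contact force between jar and the fingers above 55 N).
It fails at once if the jar is dropped (falls faster than 0.6 m/s while not held) (contact force between jar and the fingers below 0.1 N and linear speed of jar above 0.6 m/s).
It fails at once if another jar or the shaker is pushed more than 3 cm from its place or knocked over (distance of any of shaker, slim_jar, tall_jar_a, tall_jar_b from where it was at the start of the episode above 0.03 m or angle between any of shaker, slim_jar, tall_jar_a, tall_jar_b's own z axis and vertical above 0.5 rad).
It also fails if it takes over 64 s, if anything falls off the work surface, if the arm or the gripper's body presses on something with over 40 N, if the wrist force passes 120 N, or if a joint passes its speed limit or range.

## Robot

A 6-joint arm with a two-finger parallel gripper is mounted at the origin on a cart in front of the work surface, level with it; the furniture and walls round the work are solid. World frame = base frame: x ahead of the robot, y to its left, z up, the work surface at z = 0. Lengths are in m, angles in rad, forces in N, time in s.
With the tool pointing down it reaches from about 0.375 to 0.975 m from the base axis. Payload 3.8 kg.
Tool frame: the origin (TCP) lies between the finger pads, 19 mm behind the fingertips; this is the grasp point; z points along the fingers, y is the line along which they close (so a half turn about z gives the same grasp; the last joint's range is limited). The gripper opens to 85 mm and grips with 20 to 120 N. Pads are 22 mm wide; open, the fingers measure 114 mm over their backs; the gripper's body (76 mm by 85 mm) begins 54 mm behind the grasp point. The pads swing forward as they close: fully open they stand 13 mm farther back than shut.
Start: joints at [1.204, 0.264, 1.604, -0, 1.274, -0.037], TCP at [0.219, 0.639, 0.25] pointing down, gripper open.
Joint ranges: [-2.63, 2.63], [-0.94, 2.18], [0.31, 2.57], [-1.31, 4.45], [0, 2.66], [-2.55, 2.55]. Speed limits (rad/s): [2.57, 2.57, 3.14, 3.14, 3.14, 3.14].

## Interface

Orientations are given as a rotation vector (axis times angle).
In Python, from workcell import * gives the robot as it stands.
- The arm moves only by the tool move_arm, never from a script. Its argument "series" is one flat list of numbers, 7 for each row, row after row: the finger opening in cm, from 0 to 8.54, then the shift along the tool's x, y, z in cm, then the turn, a rotation vector about the tool's x, y, z in degrees. A call has 1 to 5 rows; each row shifts and turns the commanded pose from where the row before left it, along the tool's axes as they then stand; what a row does not reach is not made up. A row lasts 1/8 s, in which the tool goes at most 62.5 mm and 10.7 degrees, less where a joint would pass 70% of its speed; a pose out of reach is approached as far as the arm can. A call is refused whole if a number of a shift passes 6.25 or a number of a turn 10.7, either way. A call with a gripper value outside its range is refused whole. The fingers move at their own pace and stop on an object; "grip_force" is the grip in N (left out, the last holds). Time passes only in rows, so rows that do not move let the fingers close. It gives the time, the measured TCP pose, the force, the opening and the grip force at its end, in the units of the state.
- read_state(): the state, without advancing time (a new reading comes with each control period).
- read_camera(name): name is "side" or "top"; returns the picture (480x640x3 uint8, red, green, blue); there is no depth.
- calibration(name): a dict with "camera_matrix" (3x3 intrinsics, pixels), "rvec" (rotation vector, rad) and "tvec" (3), from world to camera coordinates, as OpenCV has them. Camera axes: x right, y down, z forward; pixel columns grow to the right and rows downward; lengths in m; the calibration is good to about 2 mm. A picture is of the moment at which its call begins. calibration takes no time and is no camera call.
- finish_job(): hands the job in; it is judged then, once.
The state is a dict: "time": time; "q": joint angles; "joint_vel": joint speeds; "joint_torque": joint torques, N m; "tool_pos": TCP position; "tcp_rot": TCP orientation; "wrist_force": force on the tool from outside, world axes, zero at the start; "torque": the same for the moment, N m; "width": opening from 0.0 (shut) to 1.0 (fully open); "grip_force": force on a finger pad.
Only numpy, scipy, OpenCV 4.12 (cv2) and the standard library are available. Lean on these libraries where they do the work, as an engineer would, in place of code of your own. Each camera call takes 0.05 s, during which the arm holds its last target. There are 200 camera calls.

## Working session

There is one attempt and no reset: what is moved stays moved. The work goes in short steps, Python scripts to look and compute and a tool call to move; the robot and the scene stay as the last step left them, time stands still between calls to the robot, and variables do not carry over. Pictures are saved under pics/ and viewed, at most 10 in all, crops included, and the job is handed in when it is done.

Besides the shell and the picture viewer there is one more tool, called in YAML: its name, and indented under it one key for each argument. move_arm: Moves the arm, as the interface text tells. Its arguments: {"type":"object","properties":{"series":{"type":"array"},"grip_force":{"type":"number"}},"required":["series"]}

```bash
mkdir -p pics; ls; python3 - <<'E'
from workcell import *
import cv2
for n in("side","top"):
    cv2.imwrite(f"pics/{n}0.png",read_camera(n)[:,:,::-1]); print(n,calibration(n))
s=read_state();print(s)
E
```

```text
pics
side {'camera_matrix': array([[546.24472487,   0.        , 314.3533215 ],
       [  0.        , 546.24472487, 243.45201858],
       [  0.        ,   0.        ,   1.        ]]), 'rvec': array([ 0.81902072, -2.65918598,  0.94295564]), 'tvec': array([0.58483889, 0.28736079, 1.15896116])}
top {'camera_matrix': array([[468.13794137,   0.        , 310.52683423],
       [  0.        , 468.13794137, 240.81123105],
       [  0.        ,   0.        ,   1.        ]]), 'rvec': array([ 1.53632071, -2.17660642,  0.76653635]), 'tvec': array([0.3355588 , 0.5360356 , 0.78046807])}
{'time': 0.1, 'q': array([ 1.20411842e+00,  2.64682088e-01,  1.60524255e+00,  1.04334831e-05,
        1.27372408e+00, -3.68964754e-02]), 'joint_vel': array([ 0.00062952, -0.00281212, -0.00367285,  0.00021695, -0.00034389,
       -0.00108934]), 'joint_torque': array([ 2.07921471e-04, -5.16702068e+01, -3.68588090e+01, -6.22681614e-05,
        6.32753319e-03,  4.34024707e-05]), 'tool_pos': array([0.21835933, 0.63803777, 0.24878086]), 'tcp_rot': array([-0.5156105 , -3.09856255,  0.00316056]), 'wrist_force': array([ 0.62806869, -0.92983698,  1.28836263]), 'torque': array([-0.02454135,  0.00238509, -0.00783868]), 'grip_force': 0.0, 'width': 1.0060013098080243}
```

View pics/side0.png

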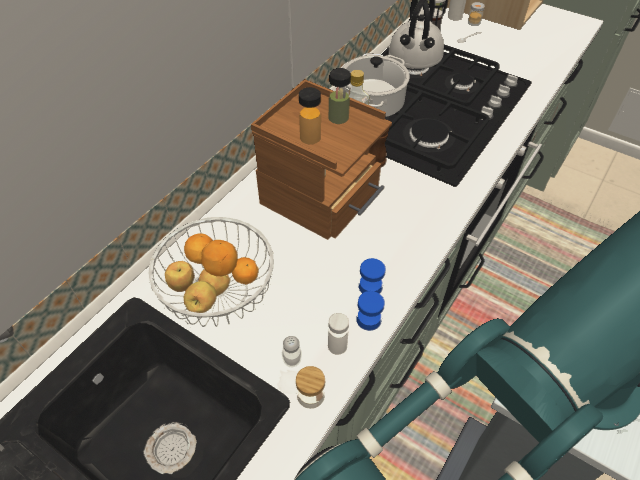

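View pics/top0.png

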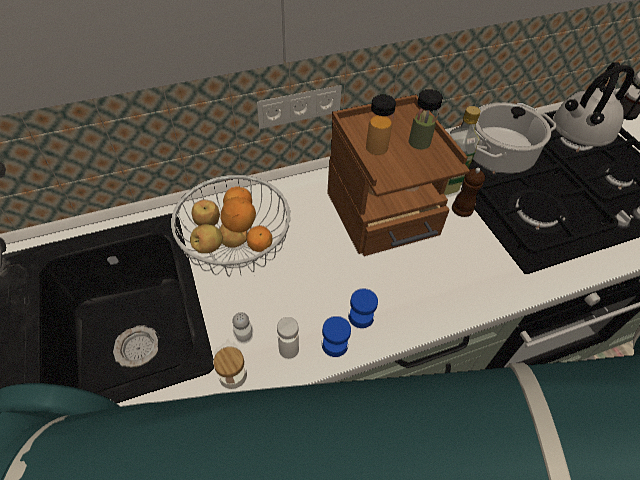

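Side view: jar candidates are the wooden-lid jar (310,382), blue look-alikes (372,270) and (370,310), slim jar (338,330) and shaker (291,348). In the top view they are at (229,365), (364,305), (336,335), (288,335) and (241,325). By description I choose the wooden lid. The handle is at side (368,198) and top (414,233).

```bash
cat > h.py <<'E'
from workcell import *
import numpy as np, cv2
from scipy.spatial.transform import Rotation as R
def cam(n):
    c=calibration(n);M=R.from_rotvec(c["rvec"]).as_matrix();return c["camera_matrix"],M,np.array(c["tvec"])
def ray(n,p):
    K,M,t=cam(n);d=M.T@np.linalg.solve(K,[p[0],p[1],1.]);return -M.T@t,d/np.linalg.norm(d)
def onz(n,p,z):
    o,d=ray(n,p);return o+d*(z-o[2])/d[2]
def tri(ps,pt):
    K1,M1,t1=cam("side");K2,M2,t2=cam("top")
    X=cv2.triangulatePoints(K1@np.c_[M1,t1],K2@np.c_[M2,t2],np.array(ps,float),np.array(pt,float));return (X[:3]/X[3]).ravel()
def proj(n,X):
    c=calibration(n);return cv2.projectPoints(np.array(X,float).reshape(-1,3),c["rvec"],c["tvec"],c["camera_matrix"],None)[0].reshape(-1,2)
E
python3 - <<'E'
from h import *
np.set_printoptions(precision=4,suppress=True)
s=cv2.imread("pics/side0.png");t=cv2.imread("pics/top0.png")
def crop(i,x,y,w,h,f): return cv2.resize(i[y:y+h,x:x+w],None,fx=f,fy=f,interpolation=cv2.INTER_CUBIC)
a=np.hstack([crop(s,260,300,120,110,3.3),crop(t,180,290,120,110,3.3)])[:, :800]
b=np.hstack([crop(s,310,140,100,60+20,3.96)[:,:396],crop(t,350,190,100,80,3.96)[:,:396]])
w=max(a.shape[1],b.shape[1]);p=lambda i:np.pad(i,((0,0),(0,w-i.shape[1]),(0,0)))
o=np.vstack([p(a),p(b)]);o=o[:600] if False else cv2.resize(o,None,fx=.85,fy=.85);cv2.imwrite("pics/crop.png",o);print(o.shape)
L={}
for n,i,box in(("side",s,(280,350,345,420)),("top",t,(205,335,255,400))):
    x0,y0,x1,y1=box;h=cv2.cvtColor(i,cv2.COLOR_BGR2HSV)[y0:y1,x0:x1]
    m=((h[...,0]>8)&(h[...,0]<22)&(h[...,1]>100)&(h[...,2]>70)).astype(np.uint8)
    c=max(cv2.findContours(m,0,2)[0],key=cv2.contourArea);e=cv2.fitEllipse(c);L[n]=np.array(e[0])+[x0,y0];print(n,L[n],e[1],onz(n,L[n],.078))
print("tri lid",tri(L["side"],L["top"]))
for nm,ps,pt in(("h1",(361,213),(389,243)),("h2",(383,188),(439,232)),("shaker",(291,340),(241,317)),("slim",(338,321),(288,325)),("blue1",(372,268),(364,298)),("blue2",(371,303),(336,327)),("shelfnearL",(254,128),(331,111)),("R",(391,122),(470,163)),("C",(340,168),(374,188))):
    print(nm,tri(ps,pt))
E
```

```text
(578, 673, 3)
side [309.8345 380.7547] (28.300989151000977, 29.193410873413086) [0.4677 0.3671 0.078 ]
top [228.667  362.4809] (28.09902572631836, 32.82155990600586) [0.4646 0.3594 0.078 ]
tri lid [0.4732 0.3598 0.059 ]
h1 [ 0.6043 -0.0468  0.1107]
h2 [ 0.6261 -0.1996  0.0591]
shaker [0.5541 0.3122 0.0742]
slim [0.492  0.2292 0.0953]
blue1 [0.5129 0.0503 0.0671]
blue2 [0.4665 0.1344 0.068 ]
shelfnearL [ 0.878  -0.003   0.2797]
R [ 0.6431 -0.2326  0.252 ]
C [ 0.645  -0.0091  0.2628]
```

View pics/crop.png

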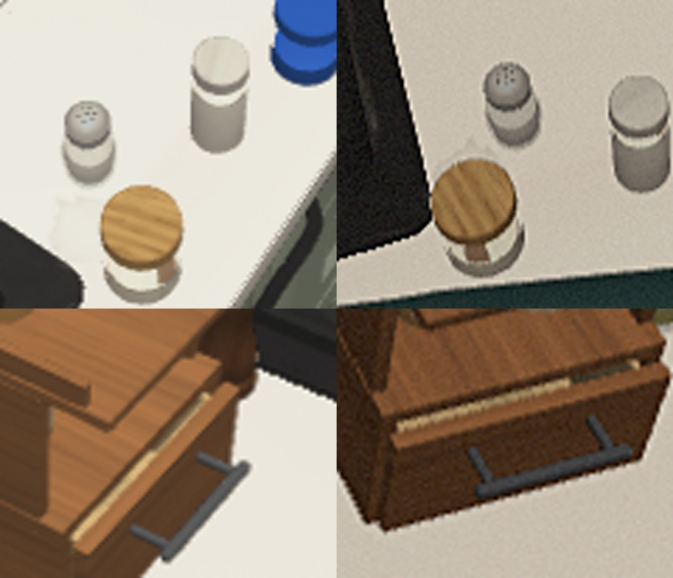

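The crop confirms the wooden-lid jar. The handle ends are at side (360,213.7) and (382.5,187), and top (393.7,244.4) and (436.5,233.4). The drawer is slightly open.

```bash
python3 - <<'E'
from h import *
np.set_printoptions(precision=4,suppress=True)
for n,a,b in(("side",(360,213.7),(382.5,187)),("top",(393.7,244.4),(436.5,233.4))):
    A=onz(n,a,.087);B=onz(n,b,.087);d=A-B;print(n,A,B,(A+B)/2,np.linalg.norm(d),"yaw",np.degrees(np.arctan2(-d[0],d[1])))
for n,p in(("side",(310.3,380.7)),("top",(228.7,361.8))): print(n,onz(n,p,.073),onz(n,p,.06))
for n,C in(("side",[(391,122),(340,168),(254,128)]),("top",[(470,163),(374,188),(331,111)])): print(n,*[onz(n,c,z) for c,z in zip(C,(.26,.265,.262))])
print(tri((360,213.7),(393.7,244.4)),tri((382.5,187),(436.5,233.4)))
s=read_state();print(R.from_rotvec(s["tcp_rot"]).as_matrix())
# tip of arm check
E
```

```text
side [ 0.6134 -0.0609  0.087 ] [ 0.6137 -0.1722  0.087 ] [ 0.6136 -0.1166  0.087 ] 0.11137436384867216 yaw 0.17123890288929033
top [ 0.6154 -0.0687  0.087 ] [ 0.6117 -0.179   0.087 ] [ 0.6136 -0.1238  0.087 ] 0.1103994649484285 yaw -1.912054749332023
side [0.4684 0.3646 0.073 ] [0.472  0.3596 0.06  ]
top [0.4683 0.3591 0.073 ] [0.4744 0.3592 0.06  ]
side [ 0.6319 -0.2127  0.26  ] [ 0.6438 -0.0071  0.265 ] [ 0.8862 -0.0119  0.262 ]
top [ 0.6484 -0.2372  0.26  ] [ 0.6431 -0.008   0.265 ] [ 0.9118 -0.0199  0.262 ]
[ 0.6202 -0.0724  0.0752] [ 0.6215 -0.1885  0.0702]
[[-0.9461  0.3238 -0.0007]
 [ 0.3238  0.9461 -0.0019]
 [ 0.0001 -0.0021 -1.    ]]
```

```bash
cat >> h.py <<'E'
def plan(pos,Rt,n):
    "print n rows (cm in tool axes, deg) from the measured pose to a target pose"
    s=read_state();p=np.array(s["tool_pos"]);r=R.from_rotvec(s["tcp_rot"]);pos=np.array(pos)
    for k in range(n,0,-1):
        d=np.round(r.inv().apply((pos-p)/k)*100,1);w=np.round(np.degrees((r.inv()*Rt).as_rotvec()/k),1)
        print(list(d),list(w));p=p+r.apply(d/100);r=r*R.from_rotvec(np.radians(w))
    print("t",round(s["time"],2),"now",np.round(s["tool_pos"],4),"end",np.round(p,4))
def tool(lean,yaw=0):
    "closing line along x, leaning (deg) so the tool points down and into the unit"
    b=R.from_matrix(np.array([[0,1,0],[1,0,0],[0,0,-1.]]))
    return R.from_euler('z',yaw,degrees=True)*R.from_euler('y',-lean,degrees=True)*b
E
python3 -c "
from h import *
plan((.556,-.12,.156+.04),tool(40),15)"
```

```text
[np.float64(-3.8), np.float64(-4.1), np.float64(0.4)] [np.float64(-2.3), np.float64(-1.6), np.float64(4.5)]
[np.float64(-4.1), np.float64(-3.8), np.float64(0.3)] [np.float64(-2.3), np.float64(-1.6), np.float64(4.5)]
[np.float64(-4.3), np.float64(-3.4), np.float64(0.3)] [np.float64(-2.3), np.float64(-1.7), np.float64(4.5)]
[np.float64(-4.6), np.float64(-3.1), np.float64(0.3)] [np.float64(-2.3), np.float64(-1.7), np.float64(4.5)]
[np.float64(-4.8), np.float64(-2.7), np.float64(0.3)] [np.float64(-2.3), np.float64(-1.6), np.float64(4.6)]
[np.float64(-5.0), np.float64(-2.4), np.float64(0.3)] [np.float64(-2.3), np.float64(-1.6), np.float64(4.5)]
[np.float64(-5.2), np.float64(-2.0), np.float64(0.4)] [np.float64(-2.3), np.float64(-1.7), np.float64(4.6)]
[np.float64(-5.3), np.float64(-1.6), np.float64(0.5)] [np.float64(-2.3), np.float64(-1.6), np.float64(4.5)]
[np.float64(-5.4), np.float64(-1.2), np.float64(0.6)] [np.float64(-2.3), np.float64(-1.7), np.float64(4.6)]
[np.float64(-5.4), np.float64(-0.8), np.float64(0.7)] [np.float64(-2.3), np.float64(-1.6), np.float64(4.5)]
[np.float64(-5.5), np.float64(-0.3), np.float64(0.8)] [np.float64(-2.4), np.float64(-1.6), np.float64(4.6)]
[np.float64(-5.4), np.float64(0.0), np.float64(1.0)] [np.float64(-2.3), np.float64(-1.7), np.float64(4.5)]
[np.float64(-5.4), np.float64(0.4), np.float64(1.1)] [np.float64(-2.4), np.float64(-1.6), np.float64(4.6)]
[np.float64(-5.3), np.float64(0.8), np.float64(1.3)] [np.float64(-2.3), np.float64(-1.7), np.float64(4.5)]
[np.float64(-5.2), np.float64(1.2), np.float64(1.5)] [np.float64(-2.4), np.float64(-1.6), np.float64(4.6)]
t 0.1 now [0.2184 0.638  0.2488] end [ 0.5556 -0.1204  0.1961]
```

move_arm:
  series: [2.4,-3.8,-4.1,0.4,-2.3,-1.6,4.5,2.4,-4.1,-3.8,0.3,-2.3,-1.6,4.5,2.4,-4.3,-3.4,0.3,-2.3,-1.7,4.5,2.4,-4.6,-3.1,0.3,-2.3,-1.7,4.5,2.4,-4.8,-2.7,0.3,-2.3,-1.6,4.6]
  grip_force: 20

```text
time: 0.72
tool_pos: [0.3318, 0.3838, 0.231]
tcp_rot: [1.053, 2.763, 0.258]
wrist_force: [0.3, 0.8, 0.5]
width: 0.281
grip_force: 0.0
```

move_arm:
  series: [2.4,-5.0,-2.4,0.3,-2.3,-1.6,4.5,2.4,-5.2,-2.0,0.4,-2.3,-1.7,4.6,2.4,-5.3,-1.6,0.5,-2.3,-1.6,4.5,2.4,-5.4,-1.2,0.6,-2.3,-1.7,4.6,2.4,-5.4,-0.8,0.7,-2.3,-1.6,4.5]

```text
time: 1.35
tool_pos: [0.4433, 0.1306, 0.2129]
tcp_rot: [1.489, 2.326, 0.48]
wrist_force: [0.5, 0.6, 0.2]
width: 0.278
grip_force: 0.0
```

move_arm:
  series: [2.4,-5.5,-0.3,0.8,-2.4,-1.6,4.6,2.4,-5.4,0.0,1.0,-2.3,-1.7,4.5,2.4,-5.4,0.4,1.1,-2.4,-1.6,4.6,2.4,-5.3,0.8,1.3,-2.3,-1.7,4.5,2.4,-5.2,1.2,1.5,-2.4,-1.6,4.6]

```text
time: 1.98
tool_pos: [0.5559, -0.1218, 0.1958]
tcp_rot: [1.82, 1.812, 0.666]
wrist_force: [0.7, 1.1, 0.6]
width: 0.284
grip_force: 0.0
```

move_arm:
  series: [2.4,0,0,0,0,0,0,2.4,0,0,0,0,0,0]

```text
time: 2.22
tool_pos: [0.5551, -0.1195, 0.1951]
tcp_rot: [1.819, 1.818, 0.664]
wrist_force: [-0.1, -0.8, 0.2]
width: 0.279
grip_force: 0.0
```

```bash
python3 -c "
from h import *
plan((.556,-.12,.156),tool(40),2)
s=read_state();print(s['q'],s['width'])
a=read_camera('side')[:,:,::-1];b=read_camera('top')[:,:,::-1]
cv2.imwrite('pics/s1.png',a);cv2.imwrite('pics/t1.png',b)
f=lambda i,x,y:cv2.resize(i[y:y+150,x:x+130],None,fx=3,fy=3)
cv2.imwrite('pics/c1.png',np.hstack([f(a,310,100),f(b,350,140)]))"
```

```text
[np.float64(-0.0), np.float64(-1.2), np.float64(1.5)] [np.float64(-0.0), np.float64(-0.1), np.float64(-0.1)]
[np.float64(-0.1), np.float64(-1.2), np.float64(1.6)] [np.float64(-0.0), np.float64(-0.1), np.float64(-0.0)]
t 2.23 now [ 0.5551 -0.1195  0.1951] end [ 0.5566 -0.1204  0.1559]
[-0.40533017 -0.22551078  2.35957986  0.65436586  0.43407563 -0.92415475] 0.2787894985354692
```

View pics/c1.png

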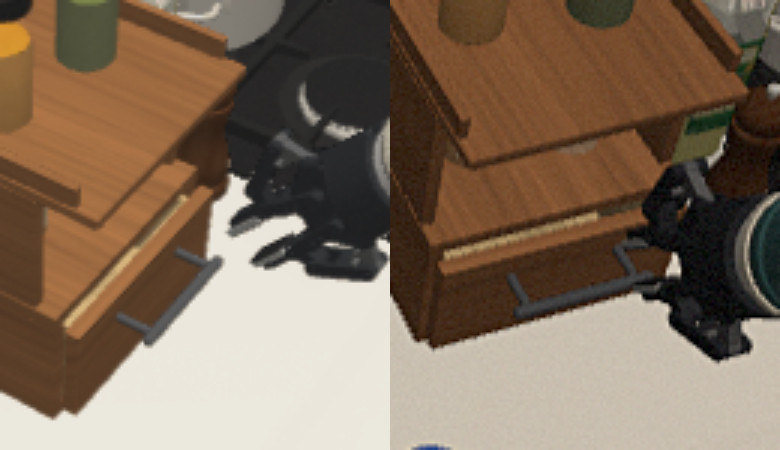

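```bash
python3 -c "
from h import *
s=read_state();p=np.array(s['tool_pos']);r=R.from_rotvec(s['tcp_rot'])
for y in(-1,1):
  X=p+r.apply([0,y*.014,.019]);print(X,proj('side',X),proj('top',X))
print(tri((388.3,176),(564,217)) if 0 else '')
H=np.array([.6136,-.12,.087])
for y in(-.055,0,.055):print(proj('side',H+[0,y,0]),proj('top',H+[0,y,0]))
"
```

```text
[ 0.55691525 -0.11845316  0.17224357] [[395.36090775 184.27875714]] [[433.13423363 234.20048498]]
[ 0.5783555  -0.1184574   0.19025234] [[388.16439076 175.16934443]] [[430.02555591 221.42939698]]

[[383.08040158 186.39034973]] [[434.62106237 233.25380127]]
[[372.17278184 199.2422872 ]] [[413.85396849 239.25910889]]
[[360.80293196 212.6388488 ]] [[392.6234923  245.39841472]]
```

The tips appear at side (388,176) and (397,187), which matches the projection. The handle estimate also reprojects to within 1–2 px, so I'll approach.

move_arm:
  series: [2.4,0,-1.2,1.5,0,-0.1,0,2.4,0,-1.2,1.6,0,0,0,2.4,0,0,2.0,0,0,0,2.4,0,0,2.0,0,0,0,2.4,0,0,0,0,0,0]

```text
time: 2.95
tool_pos: [0.5829, -0.1176, 0.1253]
tcp_rot: [1.817, 1.819, 0.664]
wrist_force: [-0.6, 0.2, 0.3]
width: 0.285
grip_force: 0.0
```

```bash
python3 -c "
from h import *
plan((.6085,-.12,.0931),tool(40),4)"
```

```text
[np.float64(-0.1), np.float64(-0.0), np.float64(1.0)] [np.float64(-0.0), np.float64(-0.0), np.float64(-0.0)]
[np.float64(-0.1), np.float64(-0.0), np.float64(1.0)] [np.float64(-0.0), np.float64(-0.1), np.float64(-0.0)]
[np.float64(-0.0), np.float64(-0.1), np.float64(1.1)] [np.float64(-0.0), np.float64(-0.0), np.float64(-0.0)]
[np.float64(-0.0), np.float64(-0.0), np.float64(1.0)] [np.float64(-0.0), np.float64(-0.1), np.float64(-0.0)]
t 2.95 now [ 0.5829 -0.1176  0.1253] end [ 0.6085 -0.1195  0.0932]
```

move_arm:
  series: [2.4,-0.1,0,1.0,0,0,0,2.4,-0.1,0,1.0,0,0,0,2.4,0,0,1.0,0,0,0,2.4,0,0,1.0,0,0,0,2.4,0,0,0,0,0,0]

```text
time: 3.58
tool_pos: [0.609, -0.1207, 0.0963]
tcp_rot: [1.816, 1.816, 0.664]
wrist_force: [-0.2, -0.9, 0.0]
width: 0.282
grip_force: 0.0
```

move_arm:
  series: [0.8,0,0,0,0,0,0,0.8,0,0,0,0,0,0,0.8,0,0,0,0,0,0,0.8,0,0,0,0,0,0]
  grip_force: 20

```text
time: 4.08
tool_pos: [0.6093, -0.1211, 0.0964]
tcp_rot: [1.817, 1.815, 0.665]
wrist_force: [-1.4, 3.3, 4.5]
width: 0.115
grip_force: 21.4
```

move_arm:
  series: [0.8,0,-1.15,-0.96,0,0,0,0.8,0,-1.15,-0.96,0,0,0,0.8,0,-1.15,-0.96,0,0,0,0.8,0,-1.15,-0.96,0,0,0]

```text
time: 4.58
tool_pos: [0.5489, -0.1206, 0.0964]
tcp_rot: [1.816, 1.816, 0.667]
wrist_force: [2.0, 6.4, 5.1]
width: 0.112
grip_force: 21.5
```

```bash
python3 -c "
from h import *
print(read_state()['q'])
plan((.472,-.121,.0964),tool(25),6)"
```

```text
[-0.41594975 -0.05424541  2.44591003  1.241256    0.28200205 -1.55335143]
[np.float64(-0.0), np.float64(-1.0), np.float64(-0.8)] [np.float64(2.5), np.float64(-0.0), np.float64(-0.0)]
[np.float64(-0.0), np.float64(-1.0), np.float64(-0.8)] [np.float64(2.5), np.float64(-0.0), np.float64(-0.0)]
[np.float64(-0.0), np.float64(-1.0), np.float64(-0.7)] [np.float64(2.5), np.float64(-0.0), np.float64(-0.0)]
[np.float64(-0.0), np.float64(-1.1), np.float64(-0.7)] [np.float64(2.6), np.float64(-0.1), np.float64(-0.0)]
[np.float64(-0.0), np.float64(-1.1), np.float64(-0.7)] [np.float64(2.5), np.float64(-0.0), np.float64(-0.0)]
[np.float64(-0.0), np.float64(-1.2), np.float64(-0.6)] [np.float64(2.6), np.float64(-0.1), np.float64(-0.0)]
t 4.58 now [ 0.5489 -0.1206  0.0964] end [ 0.4716 -0.1206  0.0965]
```

move_arm:
  series: [0.8,0,-1.0,-0.8,2.5,0,0,0.8,0,-1.0,-0.8,2.5,0,0,0.8,0,-1.0,-0.7,2.5,0,0]

```text
time: 4.95
tool_pos: [0.5117, -0.121, 0.0972]
tcp_rot: [1.9, 1.898, 0.558]
wrist_force: [3.0, 13.1, 11.9]
width: 0.112
grip_force: 22.1
```

move_arm:
  series: [0.8,0,-1.1,-0.7,2.5,0,0,0.8,0,-1.1,-0.7,2.5,0,0,0.8,0,-1.2,-0.6,2.5,0,0,0.8,0,0,0,0,0,0,0.8,0,0,0,0,0,0]

```text
time: 5.58
tool_pos: [0.473, -0.1213, 0.0976]
tcp_rot: [1.98, 1.975, 0.445]
wrist_force: [-2.3, 8.7, 10.7]
width: 0.119
grip_force: 22.3
```

```bash
python3 -c "
from h import *
s=read_state();print(s['q'])
a=read_camera('side')[:,:,::-1];b=read_camera('top')[:,:,::-1]
cv2.imwrite('pics/s2.png',a);cv2.imwrite('pics/t2.png',b)
f=lambda i,x,y:cv2.resize(i[y:y+190,x:x+170],None,fx=2.3,fy=2.3)
cv2.imwrite('pics/c2.png',np.hstack([f(a,280,110),f(b,330,150)]))"
```

```text
[-0.42115762 -0.16137739  2.42353774  0.3735617   0.50205531 -0.71316603]
```

View pics/c2.png

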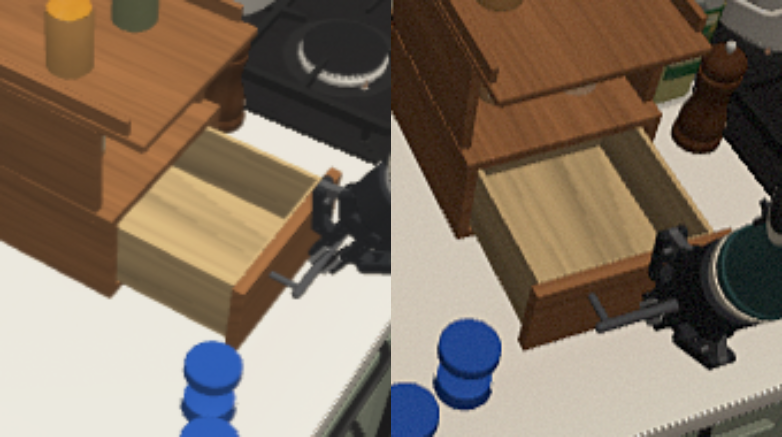

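The drawer is open about 14 cm: in the right-hand crop the inside is visible, with blank space between the front and the shelf edge. Now I release the handle and back off.

move_arm:
  series: [2.0,0,0,0,0,0,0,2.0,0,0,0,0,0,0,2.0,0,0,-1.5,0,0,0,2.0,0,0,-3.0,0,0,0,2.0,0,0,-4.0,0,0,0]

```text
time: 6.3
tool_pos: [0.4342, -0.1214, 0.1716]
tcp_rot: [1.984, 1.98, 0.439]
wrist_force: [0.5, -0.2, 1.7]
width: 0.236
grip_force: 0.0
```

```bash
cat >> h.py <<'E'
def down(phi):
    "tool straight down, closing line at world angle phi (deg)"
    return R.from_euler('z',phi,degrees=True)*tool(0)
E
python3 -c "
from h import *
print(read_state()['q'])
plan((.468,.361,.22),down(60),15)"
```

```text
[-0.46888861 -0.368485    2.41263513  0.29232072  0.72716756 -0.65000769]
[np.float64(3.2), np.float64(0.3), np.float64(-0.2)] [np.float64(1.5), np.float64(0.9), np.float64(-3.9)]
[np.float64(3.2), np.float64(0.5), np.float64(-0.2)] [np.float64(1.5), np.float64(0.9), np.float64(-3.9)]
[np.float64(3.1), np.float64(0.8), np.float64(-0.1)] [np.float64(1.5), np.float64(0.9), np.float64(-3.9)]
[np.float64(3.1), np.float64(1.0), np.float64(-0.1)] [np.float64(1.5), np.float64(0.9), np.float64(-3.9)]
[np.float64(3.0), np.float64(1.2), np.float64(-0.1)] [np.float64(1.5), np.float64(0.8), np.float64(-4.0)]
[np.float64(2.9), np.float64(1.4), np.float64(-0.1)] [np.float64(1.5), np.float64(0.9), np.float64(-3.9)]
[np.float64(2.8), np.float64(1.6), np.float64(-0.0)] [np.float64(1.5), np.float64(0.8), np.float64(-4.0)]
[np.float64(2.7), np.float64(1.8), np.float64(-0.1)] [np.float64(1.5), np.float64(0.9), np.float64(-3.9)]
[np.float64(2.6), np.float64(1.9), np.float64(-0.1)] [np.float64(1.5), np.float64(0.9), np.float64(-4.0)]
[np.float64(2.5), np.float64(2.1), np.float64(-0.1)] [np.float64(1.5), np.float64(0.8), np.float64(-3.9)]
[np.float64(2.3), np.float64(2.3), np.float64(-0.1)] [np.float64(1.5), np.float64(0.9), np.float64(-4.0)]
[np.float64(2.2), np.float64(2.4), np.float64(-0.1)] [np.float64(1.6), np.float64(0.8), np.float64(-3.9)]
[np.float64(2.0), np.float64(2.6), np.float64(-0.2)] [np.float64(1.5), np.float64(0.9), np.float64(-4.0)]
[np.float64(1.8), np.float64(2.7), np.float64(-0.2)] [np.float64(1.6), np.float64(0.8), np.float64(-3.9)]
[np.float64(1.5), np.float64(2.8), np.float64(-0.2)] [np.float64(1.5), np.float64(0.9), np.float64(-4.0)]
t 6.3 now [ 0.4342 -0.1214  0.1716] end [0.4684 0.3607 0.22  ]
```

move_arm:
  series: [8.5,3.2,0.3,-0.2,1.5,0.9,-3.9,8.5,3.2,0.5,-0.2,1.5,0.9,-3.9,8.5,3.1,0.8,-0.1,1.5,0.9,-3.9,8.5,3.1,1.0,-0.1,1.5,0.9,-3.9,8.5,3.0,1.2,-0.1,1.5,0.8,-4.0]

```text
time: 6.92
tool_pos: [0.4465, 0.0394, 0.1888]
tcp_rot: [1.664, 2.392, 0.313]
wrist_force: [0.3, 0.8, -0.5]
width: 0.996
grip_force: 0.0
```

move_arm:
  series: [8.5,2.9,1.4,-0.1,1.5,0.9,-3.9,8.5,2.8,1.6,0,1.5,0.8,-4.0,8.5,2.7,1.8,-0.1,1.5,0.9,-3.9,8.5,2.6,1.9,-0.1,1.5,0.9,-4.0,8.5,2.5,2.1,-0.1,1.5,0.8,-3.9]

```text
time: 7.55
tool_pos: [0.4579, 0.1999, 0.2053]
tcp_rot: [1.272, 2.748, 0.166]
wrist_force: [-0.3, -0.9, -0.5]
width: 0.994
grip_force: 0.0
```

move_arm:
  series: [8.5,2.3,2.3,-0.1,1.5,0.9,-4.0,8.5,2.2,2.4,-0.1,1.6,0.8,-3.9,8.5,2.0,2.6,-0.2,1.5,0.9,-4.0,8.5,1.8,2.7,-0.2,1.6,0.8,-3.9,8.5,1.5,2.8,-0.2,1.5,0.9,-4.0]

```text
time: 8.18
tool_pos: [0.4697, 0.3611, 0.22]
tcp_rot: [0.808, 3.034, -0.002]
wrist_force: [-0.0, -0.4, -0.3]
width: 0.999
grip_force: 0.0
```

move_arm:
  series: [8.5,0,0,0,0,0,0,8.5,0,0,0,0,0,0]

```text
time: 8.43
tool_pos: [0.4693, 0.3597, 0.2197]
tcp_rot: [0.812, 3.032, -0.002]
wrist_force: [0.2, 0.5, -0.5]
width: 0.992
grip_force: 0.0
```

```bash
python3 -c "
from h import *
print(read_state()['q'])
plan((.469,.3615,.12),down(60),3)
s=read_state();p=np.array(s['tool_pos']);r=R.from_rotvec(s['tcp_rot'])
for y in(-1,1):
  X=p+r.apply([0,y*.043,.006]);print(proj('side',X),proj('top',X))
a=read_camera('side')[:,:,::-1];b=read_camera('top')[:,:,::-1]
f=lambda i,x,y:cv2.resize(i[y:y+150,x:x+150],None,fx=2.6,fy=2.6)
cv2.imwrite('pics/c3.png',np.hstack([f(a,240,290),f(b,160,270)]))"
```

```text
[ 0.61339135  0.12775227  1.82226731 -0.00297904  1.1910651  -0.43316458]
[np.float64(0.0), np.float64(0.0), np.float64(3.3)] [np.float64(-0.0), np.float64(0.1), np.float64(0.0)]
[np.float64(0.1), np.float64(0.1), np.float64(3.3)] [np.float64(-0.0), np.float64(0.0), np.float64(0.0)]
[np.float64(0.0), np.float64(0.0), np.float64(3.4)] [np.float64(-0.0), np.float64(0.1), np.float64(0.0)]
t 8.43 now [0.4693 0.3597 0.2197] end [0.4691 0.361  0.1197]
[[331.97609901 334.69148059]] [[242.23278155 331.42929171]]
[[288.48468775 353.4309781 ]] [[194.04069349 323.22851537]]
```

View pics/c3.png

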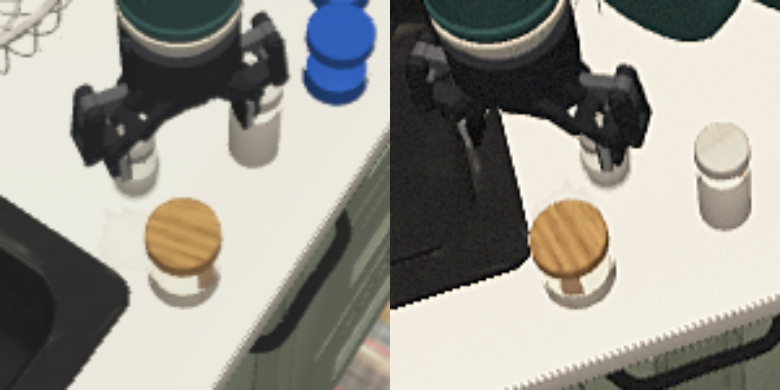

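The jar lid is at side (310,381) and top (229,361), as before, and the fingers straddle its line. Descending.

move_arm:
  series: [8.5,0,0,3.3,0,0.1,0,8.5,0.1,0.1,3.3,0,0,0,8.5,0,0.1,3.4,0,0.1,0,8.5,0,0,2.0,0,0,0,8.5,0,0,0,0,0,0]

```text
time: 9.15
tool_pos: [0.4688, 0.3614, 0.0991]
tcp_rot: [-0.812, -3.032, 0.003]
wrist_force: [-0.3, -0.0, -0.0]
width: 0.994
grip_force: 0.0
```

```bash
python3 -c "
from h import *
plan((.469,.362,.048),down(60),4);print(read_state()['wrist_force'])"
```

```text
[np.float64(0.0), np.float64(0.0), np.float64(1.3)] [np.float64(-0.0), np.float64(-0.0), np.float64(0.0)]
[np.float64(0.0), np.float64(0.0), np.float64(1.3)] [np.float64(-0.0), np.float64(-0.0), np.float64(0.0)]
[np.float64(0.0), np.float64(0.0), np.float64(1.3)] [np.float64(-0.1), np.float64(-0.1), np.float64(0.0)]
[np.float64(0.0), np.float64(0.1), np.float64(1.2)] [np.float64(-0.0), np.float64(-0.0), np.float64(0.0)]
t 9.15 now [0.4688 0.3614 0.0991] end [0.4691 0.3622 0.0481]
[-0.30877751 -0.0070111  -0.01300572]
```

move_arm:
  series: [8.5,0,0,1.3,0,0,0,8.5,0,0,1.3,0,0,0,8.5,0,0,1.3,0,0,0,8.5,0,0,1.2,0,0,0,8.5,0,0,0,0,0,0]

```text
time: 9.78
tool_pos: [0.4689, 0.3621, 0.048]
tcp_rot: [-0.811, -3.033, 0.002]
wrist_force: [-0.2, 0.9, -0.4]
width: 0.998
grip_force: 0.0
```

move_arm:
  series: [7.5,0,0,0,0,0,0,7.0,0,0,0,0,0,0,6.6,0,0,0,0,0,0,6.3,0,0,0,0,0,0,6.1,0,0,0,0,0,0]
  grip_force: 20

```text
time: 10.4
tool_pos: [0.4698, 0.3626, 0.0499]
tcp_rot: [-0.811, -3.035, -0.001]
wrist_force: [-0.5, -1.6, 1.5]
width: 0.715
grip_force: 0.7
```

move_arm:
  series: [5.9,0,0,0,0,0,0,5.7,0,0,0,0,0,0,5.5,0,0,0,0,0,0,5.2,0,0,0,0,0,0,5.2,0,0,0,0,0,0]

```text
time: 11.02
tool_pos: [0.4699, 0.3627, 0.0499]
tcp_rot: [-0.812, -3.034, -0.001]
wrist_force: [-3.0, -3.0, 5.3]
width: 0.686
grip_force: 21.2
```

move_arm:
  series: [5.2,0,0,-1.0,0,0,0,5.2,0,0,-3.0,0,0,0,5.2,0,0,-4.5,0,0,0,5.2,0,0,-4.5,0,0,0,5.2,0,0,-4.0,0,0,0]

```text
time: 11.65
tool_pos: [0.4703, 0.3632, 0.2218]
tcp_rot: [0.811, 3.034, 0.005]
wrist_force: [0.2, 0.1, -1.4]
width: 0.686
grip_force: 22.1
```

```bash
python3 -c "
from h import *
plan((.573,-.12,.22),down(90),15);s=read_state();print(s['wrist_force'],s['grip_force'],s['width'])
t=cv2.imread('pics/t2.png');a=cv2.imread('pics/s2.png')
# drawer corners seen in c2: front inner corners at the drawer front top (z .113)
for n,pp in(('side',[(280+233/2.3,110+290/2.3),(280+338/2.3,110+170/2.3)]),('top',[(330+(541-391)/2.3,150+290/2.3)])):
  for p in pp: print(n,onz(n,p,.113))
"
```

```text
[np.float64(-2.2), np.float64(-2.4), np.float64(0.0)] [np.float64(0.0), np.float64(0.0), np.float64(-2.0)]
[np.float64(-2.1), np.float64(-2.5), np.float64(0.0)] [np.float64(0.0), np.float64(0.0), np.float64(-2.0)]
[np.float64(-2.0), np.float64(-2.6), np.float64(0.0)] [np.float64(0.0), np.float64(0.0), np.float64(-2.0)]
[np.float64(-1.9), np.float64(-2.7), np.float64(0.0)] [np.float64(0.0), np.float64(0.0), np.float64(-2.0)]
[np.float64(-1.8), np.float64(-2.7), np.float64(0.0)] [np.float64(0.0), np.float64(0.0), np.float64(-2.0)]
[np.float64(-1.8), np.float64(-2.8), np.float64(0.0)] [np.float64(0.0), np.float64(0.0), np.float64(-2.0)]
[np.float64(-1.6), np.float64(-2.9), np.float64(0.0)] [np.float64(0.0), np.float64(0.0), np.float64(-2.0)]
[np.float64(-1.6), np.float64(-2.9), np.float64(0.0)] [np.float64(0.0), np.float64(0.0), np.float64(-2.0)]
[np.float64(-1.4), np.float64(-3.0), np.float64(0.0)] [np.float64(0.0), np.float64(0.0), np.float64(-2.0)]
[np.float64(-1.3), np.float64(-3.0), np.float64(0.0)] [np.float64(0.0), np.float64(0.0), np.float64(-2.0)]
[np.float64(-1.3), np.float64(-3.1), np.float64(0.0)] [np.float64(0.0), np.float64(0.0), np.float64(-2.0)]
[np.float64(-1.1), np.float64(-3.1), np.float64(0.0)] [np.float64(0.0), np.float64(0.0), np.float64(-2.0)]
[np.float64(-1.0), np.float64(-3.1), np.float64(0.0)] [np.float64(0.1), np.float64(0.0), np.float64(-2.0)]
[np.float64(-0.9), np.float64(-3.2), np.float64(0.0)] [np.float64(0.0), np.float64(0.0), np.float64(-2.0)]
[np.float64(-0.9), np.float64(-3.2), np.float64(0.1)] [np.float64(0.1), np.float64(0.1), np.float64(-1.9)]
t 11.65 now [0.4703 0.3632 0.2218] end [ 0.5733 -0.1202  0.2197]
[ 0.19750064  0.0939269  -1.4145736 ] 22.072712006047368 0.6863808938710926
side [ 0.52511355 -0.00761086  0.113     ]
side [ 0.51571948 -0.22013559  0.113     ]
top [ 0.5200389  -0.02109323  0.113     ]
```

move_arm:
  series: [5.2,-2.2,-2.4,0,0,0,-2.0,5.2,-2.1,-2.5,0,0,0,-2.0,5.2,-2.0,-2.6,0,0,0,-2.0,5.2,-1.9,-2.7,0,0,0,-2.0,5.2,-1.8,-2.7,0,0,0,-2.0]

```text
time: 12.28
tool_pos: [0.5039, 0.202, 0.2198]
tcp_rot: [0.542, 3.094, 0.003]
wrist_force: [0.1, -0.4, -0.6]
width: 0.682
grip_force: 22.1
```

move_arm:
  series: [5.2,-1.8,-2.8,0,0,0,-2.0,5.2,-1.6,-2.9,0,0,0,-2.0,5.2,-1.6,-2.9,0,0,0,-2.0,5.2,-1.4,-3.0,0,0,0,-2.0,5.2,-1.3,-3.0,0,0,0,-2.0]

```text
time: 12.9
tool_pos: [0.5379, 0.04, 0.2196]
tcp_rot: [0.27, 3.129, 0.003]
wrist_force: [0.5, -0.4, -1.0]
width: 0.685
grip_force: 22.1
```

move_arm:
  series: [5.2,-1.3,-3.1,0,0,0,-2.0,5.2,-1.1,-3.1,0,0,0,-2.0,5.2,-1.0,-3.1,0,0,0,-2.0,5.2,-0.9,-3.2,0,0,0,-2.0,5.2,-0.9,-3.2,0.1,0,0,-2.0]

```text
time: 13.52
tool_pos: [0.5735, -0.1218, 0.2185]
tcp_rot: [-0.003, 3.14, 0.002]
wrist_force: [0.1, -0.1, -0.5]
width: 0.682
grip_force: 22.1
```

move_arm:
  series: [5.2,0,0,0,0,0,0,5.2,0,0,0,0,0,0]

```text
time: 13.78
tool_pos: [0.5729, -0.1204, 0.2181]
tcp_rot: [-0.0, 3.142, 0.003]
wrist_force: [0.1, -0.1, -1.0]
width: 0.681
grip_force: 22.2
```

```bash
python3 -c "
from h import *
plan((.58,-.12,.09),down(90),5);print(read_state()['grip_force'],read_state()['q'])
a=read_camera('side')[:,:,::-1];b=read_camera('top')[:,:,::-1]
f=lambda i,x,y:cv2.resize(i[y:y+190,x:x+170],None,fx=2.3,fy=2.3)
cv2.imwrite('pics/c4.png',np.hstack([f(a,280,90),f(b,330,130)]))"
```

```text
[np.float64(-0.1), np.float64(0.0), np.float64(2.6)] [np.float64(0.0), np.float64(0.0), np.float64(0.0)]
[np.float64(-0.2), np.float64(0.0), np.float64(2.6)] [np.float64(0.0), np.float64(0.0), np.float64(0.0)]
[np.float64(-0.1), np.float64(0.0), np.float64(2.5)] [np.float64(0.0), np.float64(0.0), np.float64(0.0)]
[np.float64(-0.2), np.float64(0.0), np.float64(2.6)] [np.float64(0.1), np.float64(0.0), np.float64(0.0)]
[np.float64(-0.1), np.float64(0.0), np.float64(2.5)] [np.float64(0.0), np.float64(0.0), np.float64(0.0)]
t 13.78 now [ 0.5729 -0.1204  0.2181] end [ 0.5799 -0.1202  0.0901]
22.150165904313326 [-0.25076546  0.11833101  1.83591016  0.00193218  1.18774243 -1.82250332]
```

View pics/c4.png

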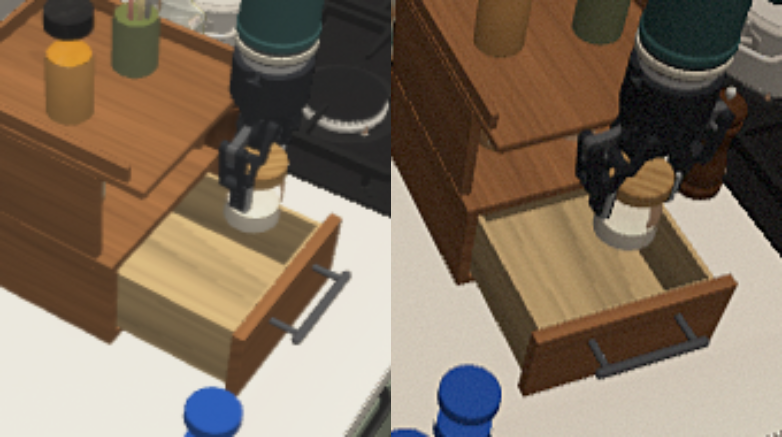

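The jar is held upright over the drawer. The handle is fully visible at side (409,237)–(431,210), and I'll use it to check the drawer position.

```bash
python3 -c "
from h import *
for n,a,b in(('side',(409.1,237),(430.9,209.6)),('top',(330+(602-391)/2.3,130+374/2.3),(330+(706-391)/2.3,130+343/2.3))):
  A=onz(n,a,.087);B=onz(n,b,.087);print((A+B)/2,A-B)"
```

```text
[ 0.4766987  -0.11648926  0.087     ] [0.00279493 0.10843748 0.        ]
[ 0.47611908 -0.12277453  0.087     ] [ 2.11905698e-03  1.10459467e-01 -1.11022302e-16]
```

move_arm:
  series: [5.2,-0.2,0,2.6,0,0,0,5.2,-0.2,0,2.6,0,0,0,5.2,-0.1,0,2.5,0,0,0,5.2,-0.1,0,2.6,0,0,0,5.2,-0.1,0,2.0,0,0,0]

```text
time: 14.5
tool_pos: [0.5795, -0.1196, 0.0941]
tcp_rot: [0.003, -3.141, -0.002]
wrist_force: [-0.3, -0.2, -1.0]
width: 0.684
grip_force: 22.2
```

move_arm:
  series: [5.2,0,0,0,0,0,0,5.2,0,0,1.0,0,0,0,5.2,0,0,0.4,0,0,0,5.2,0,0,0,0,0,0]

```text
time: 15.0
tool_pos: [0.5799, -0.1207, 0.0813]
tcp_rot: [-0.001, 3.142, 0.002]
wrist_force: [-0.3, 0.2, -2.1]
width: 0.685
grip_force: 22.2
```

Lowering gently until contact (expected around z = 0.072).

move_arm:
  series: [5.2,0,0,0.4,0,0,0,5.2,0,0,0.2,0,0,0,5.2,0,0,0.1,0,0,0,5.2,0,0,0.1,0,0,0,5.2,0,0,0,0,0,0]

```text
time: 15.62
tool_pos: [0.5799, -0.1206, 0.0731]
tcp_rot: [0.002, -3.141, -0.002]
wrist_force: [0.3, 0.0, -1.1]
width: 0.683
grip_force: 22.2
```

move_arm:
  series: [5.2,0,0,0.1,0,0,0,5.2,0,0,0,0,0,0,5.2,0,0,0,0,0,0]

```text
time: 16.0
tool_pos: [0.5799, -0.1206, 0.0722]
tcp_rot: [0.001, -3.142, -0.002]
wrist_force: [-0.0, 0.2, -0.8]
width: 0.683
grip_force: 22.2
```

move_arm:
  series: [5.2,0,0,0.1,0,0,0,5.2,0,0,0.1,0,0,0,5.2,0,0,0,0,0,0]

```text
time: 16.38
tool_pos: [0.5813, -0.1209, 0.0718]
tcp_rot: [-0.001, 3.139, 0.001]
wrist_force: [0.1, -0.3, 6.3]
width: 0.685
grip_force: 22.2
```

Contact (+6 N). Releasing and lifting.

move_arm:
  series: [5.9,0,0,0,0,0,0,6.3,0,0,0,0,0,0,7.0,0,0,0,0,0,0,8.0,0,0,0,0,0,0,8.0,0,0,0,0,0,0]

```text
time: 17.0
tool_pos: [0.5797, -0.1206, 0.0699]
tcp_rot: [0.002, -3.141, -0.002]
wrist_force: [0.5, 0.2, -0.1]
width: 0.934
grip_force: 0.0
```

move_arm:
  series: [8.0,0,0,-1.0,0,0,0,8.0,0,0,-3.0,0,0,0,8.0,0,0,-4.0,0,0,0,8.0,0,0,-4.0,0,0,0,8.0,0,0,-3.0,0,0,0]

```text
time: 17.62
tool_pos: [0.5807, -0.121, 0.2233]
tcp_rot: [-0.002, 3.139, 0.001]
wrist_force: [1.0, -0.5, -0.7]
width: 0.94
grip_force: 0.0
```

move_arm:
  series: [8.0,4.0,0,-1.0,0,0,0,8.0,5.0,0,-1.0,0,0,0,8.0,5.0,0,0,0,0,0,8.0,0,0,0,0,0,0,8.0,0,0,0,0,0,0]

```text
time: 18.25
tool_pos: [0.4405, -0.1212, 0.2412]
tcp_rot: [-0.001, 3.139, 0.001]
wrist_force: [-0.5, -0.4, 0.2]
width: 0.936
grip_force: 0.0
```

```bash
python3 -c "
from h import *
a=read_camera('side')[:,:,::-1];b=read_camera('top')[:,:,::-1]
f=lambda i,x,y:cv2.resize(i[y:y+250,x:x+170],None,fx=2.3,fy=2.3)
cv2.imwrite('pics/c5.png',np.hstack([f(a,280,110),f(b,330,130)]))"
```

```text
(no output)
```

View pics/c5.png

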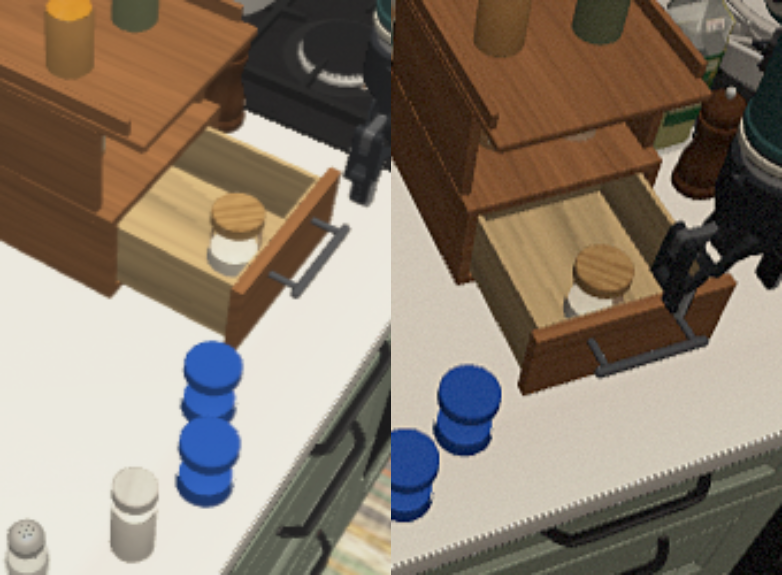

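The jar stands upright in the open drawer, its lid at side (383,203). The gripper is clear and the other items are undisturbed.

```bash
python3 -c "
from workcell import *
print(finish_job())"
```

```text
the job is handed in; nothing more can be done
None
```

Job handed in: the drawer is open about 14 cm and the squat jar stands upright inside it, released, with the other jars and the shaker where they were; the hand-in call returned no verdict.

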